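# Flag the empty connector bin and call for a refill

## Robot

A 6-joint arm with a two-finger parallel gripper is mounted at the origin on the work surface. World frame = base frame: x ahead of the robot, y to its left, z up, the work surface at z = 0. Lengths are in mm, angles in rad, forces in N, time in s.
With the tool pointing down it reaches from about 350 to 775 mm from the base axis. Payload 7.3 kg.
Tool frame: the origin (TCP) lies at the very end of the fingers, on their centre line; the grasp point (between the pads) lies 19 mm behind it (bot.grasp_offset is the distance from the TCP to the grasp point, in mm); z points along the fingers, y is the direction in which the jaws open and shut (so a half turn about z gives the same grasp; the last joint's range is limited). The gripper opens to 92 mm and grips with 3 to 60 N. Pads are 19 mm wide; open, the fingers measure 130 mm over their backs; the gripper's body (75 mm by 190 mm) begins 47 mm behind the grasp point.
Start: joints at [-1.44, 0.342, 1.524, -0, 1.275, -0.146], TCP at [143.494, -505.031, 205.541] pointing down, gripper open.
Joint ranges: [-2.53, 2.53], [-0.77, 2.02], [0.04, 2.7], [-1, 4.14], [0.28, 2.66], [-3.11, 3.11]. Speed limits (rad/s): [2.57, 2.57, 3.14, 3.14, 3.14, 3.14].

## Interface

Orientations are given as [roll, pitch, yaw] about the fixed x, y, z axes, in that order (R = Rz(yaw) Ry(pitch) Rx(roll)).
In Python, from plant import bot gives the robot as it stands.
- The arm moves only by the tool servo_tool, never from a script. Its arguments are lists of equal length, an entry for each row: "angular": the turn, a rotation vector about the world's x, y, z in degrees, a list of three; "slide": the shift along the world's x, y, z in mm, a list of three; "grip": the opening, from -1 (shut) to 1 (fully open), so that 0 is half open. In form: {"angular": [[ax, ay, az], ...], "slide": [[dx, dy, dz], ...], "grip": [grip, ...]}. A call has 1 to 10 rows; each row is the pose to reach, as a shift and turn from the pose commanded when the call began; what a row does not reach only later rows make up. A row lasts 1/12 s, in which the tool goes at most 41.7 mm and 7.16 degrees, less where a joint would pass 70% of its speed; a pose out of reach is approached as far as the arm can. A call with a gripper value outside its range is refused whole. The fingers move at their own pace and stop on an object; the grip force is fixed at half the most. Time passes only in rows, so rows that repeat a pose let the fingers close. It gives the time, the measured TCP pose, the force and the opening at its end, in the units of the state.
- bot.get_obs(): the state, without advancing time (a new reading comes with each control period).
- bot.capture(name): name is "scene" or "top" or "wrist"; returns a dict with "img" (384x512x3 uint8, blue, green, red), "range_z" (384x512 float32, mm along the optical axis (not along the pixel's ray), 0 where there is no reading), "fov_y" (degrees; the focal length in pixels is half the picture's height over the tangent of half this angle, whatever the lens; pixels are square), "cx", "cy" (the principal point, pixels), "dist" ([k1, k2, p1, p2, k3] as OpenCV has them; the pictures are not rectified), "R" (3x3) and "t" (3): a world point X has camera coordinates R X + t; the wrist camera has in their place "T_tool_cam" (4x4, takes a point from camera to tool coordinates, whose origin is the TCP and whose axes are the flange's). Camera axes: x right, y down, z forward; pixel columns grow to the right and rows downward; lengths in mm; the calibration is good to about 2 mm. A picture is of the moment at which its call begins: read the wrist's pose just before it.
- bot.close_job(): hands the job in, once; it reports no verdict.
The state is a dict: "time": time; "joint_positions": joint angles; "dq": joint speeds; "tau": joint torques, N m; "tool_pos": TCP position; "tcp_rot": TCP orientation; "contact_force": force on the tool from outside, world axes, zero at the start; "moment": the same for the moment, N m; "grip_width": finger opening in mm.
Only numpy, scipy, OpenCV 4.12 (cv2) and the standard library are available. Lean on these libraries where they do the work, as an engineer would, in place of code of your own. Each camera call takes 0.05 s, during which the arm holds its last target.

## Task

The red bin has run out of connectors: with a fingertip, gently push its hinged marker up and right over, so that it lies over the bin showing its red face, then press the orange call button fully down and let it go. Do not pinch the marker, leave the other bins' markers as they are, and do not lift or shift any bin or the things lying on the bench.

Things in the scene. Friction and masses are not known exactly. Their poses are not given: they have to be found in the camera images.
- bin_red: Open red plastic parts bin (empty), 160 long (x) x 120 wide (y) x 75 mm high, standing loose on the bench, 0.6 kg or so. Origin: centre of its underside; its own x axis points from its front (robot side, where the flip marker is) to its back, z up.
- flag_red (a joint): Hinge of the red bin's flip marker, in rad: 0 = lying level, sticking out from the bin's front towards the robot, green face up; 1.57 = upright; 3.14 = lying level over the bin, red face up. It swings freely: short of upright it falls back to 0, past upright it falls on to 3.14. Some 0.5 N at the free edge lifts it.
- flag_red_pivot (a point): Middle of the red bin's marker hinge, whose axis lies along the bin's y, 86 mm in front of the bin's centre and 100 mm above the bench, between two 6 mm black ears 84 mm apart (inside) that rise to 108 mm.
- flag_red_edge (a point): Middle of the free edge of the red bin's marker (mid-thickness), 88 mm from the hinge axis. The marker is a flat plate 70 mm wide and 6 mm thick, reaching from 8 to 88 mm from the axis; green face with a white bar, red face with a white dot. At the start it is level, 97 mm above the bench with free air under it (a low bystander may lie on the bench below): a fingertip fits underneath from the robot's side.
- bin_yellow: Open yellow plastic parts bin (holds small black and white connectors; a bystander), 160 long (x) x 120 wide (y) x 75 mm high, standing loose on the bench, 0.9 kg or so. Origin: centre of its underside; its own x axis points from its front (robot side, where the flip marker is) to its back, z up.
- flag_yellow (a joint): Hinge of the yellow bin's flip marker, in rad: 0 = lying level, sticking out from the bin's front towards the robot, green face up; 1.57 = upright; 3.14 = lying level over the bin, red face up. It swings freely: short of upright it falls back to 0, past upright it falls on to 3.14. Some 0.5 N at the free edge lifts it.
- flag_yellow_pivot (a point): Middle of the yellow bin's marker hinge, whose axis lies along the bin's y, 86 mm in front of the bin's centre and 100 mm above the bench, between two 6 mm black ears 84 mm apart (inside) that rise to 108 mm.
- flag_yellow_edge (a point): Middle of the free edge of the yellow bin's marker (mid-thickness), 88 mm from the hinge axis. The marker is a flat plate 70 mm wide and 6 mm thick, reaching from 8 to 88 mm from the axis; green face with a white bar, red face with a white dot. At the start it is level, 97 mm above the bench with free air under it (a low bystander may lie on the bench below): a fingertip fits underneath from the robot's side.
- bin_blue: Open blue plastic parts bin (holds small black and white connectors; a bystander), 160 long (x) x 120 wide (y) x 75 mm high, standing loose on the bench, 0.9 kg or so. Origin: centre of its underside; its own x axis points from its front (robot side, where the flip marker is) to its back, z up.
- flag_blue (a joint): Hinge of the blue bin's flip marker, in rad: 0 = lying level, sticking out from the bin's front towards the robot, green face up; 1.57 = upright; 3.14 = lying level over the bin, red face up. It swings freely: short of upright it falls back to 0, past upright it falls on to 3.14. Some 0.5 N at the free edge lifts it.
- flag_blue_pivot (a point): Middle of the blue bin's marker hinge, whose axis lies along the bin's y, 86 mm in front of the bin's centre and 100 mm above the bench, between two 6 mm black ears 84 mm apart (inside) that rise to 108 mm.
- flag_blue_edge (a point): Middle of the free edge of the blue bin's marker (mid-thickness), 88 mm from the hinge axis. The marker is a flat plate 70 mm wide and 6 mm thick, reaching from 8 to 88 mm from the axis; green face with a white bar, red face with a white dot. At the start it is level, 97 mm above the bench with free air under it (a low bystander may lie on the bench below): a fingertip fits underneath from the robot's side.
- call (a joint): Travel of the call button in m: 0 = up, 0.006 = fully down. A spring brings it back; fully down takes about 4 N.
- call_top (a point): Centre of the top of the round orange call button (36 mm across), pressed straight down. It sits in a black housing on a fixed grey box, 90 x 80 x 35 mm.
- jar: Bystander: amber jar, 52 mm across, 75 mm high, loose. Origin: centre of its underside.
- tape: Bystander: black roll of tape lying flat, 64 mm across, 18 mm high, loose. Origin: centre of its underside.
- driver: Bystander: blue-handled screwdriver, 160 mm long, lying on the bench, loose, along its own x. Origin: underside, near its middle.
There are look-alikes about, which are no part of the job. Of the things like the part that bears call, leave any that is purple; of the rest the smaller one is meant.

How it is judged (in metres and radians):
On the way, in this order (a step that is already met when the one before it is completed fails the run):
1. the red bin's marker lies flipped over, red face up (value of joint flag_red above 2.9 rad), for 0.2 s.
2. the call button is pressed fully down (value of joint call above 0.0045 m), for 0.05 s.
At the end, for the whole second after the job is handed in: The red bin's marker lies flipped over (beyond 2.9 rad), the button is up again (within 1.5 mm), the yellow and blue bins' markers lie green up (below 0.25 rad), and every bin, the jar, the tape and the screwdriver are within 30 mm of where they stood, the red bin at rest (value of joint flag_red above 2.9 rad and value of joint call below 0.0015 m and value of joint each of flag_yellow, flag_blue below 0.25 rad and distance of each of bin_red, bin_yellow, bin_blue, jar, tape, driver from where it was at the start of the episode below 0.03 m and linear speed of bin_red below 0.02 m/s); the robot touches nothing.
It fails at once if the call button is pressed before the red bin's marker has been flipped (value of joint call above 0.003 m and value of joint flag_red below 2.8 rad).
It fails at once if a marker of another bin is flipped or raised (more than 0.4 rad) (value of joint any of flag_yellow, flag_blue above 0.4 rad).
It fails at once if the marker is pinched or pushed hard (more than 15 N from the fingers) (contact force between the fingers and flag_red above 15 N).
It fails at once if a bin is shoved, lifted or tipped (moved more than 30 mm, raised more than 12 mm or tilted more than 0.15 rad) (distance of any of bin_red, bin_yellow, bin_blue from where it was at the start of the episode above 0.03 m or height (world z) of any of bin_red, bin_yellow, bin_blue above 0.012 m or angle between any of bin_red, bin_yellow, bin_blue's own z axis and vertical above 0.15 rad).
It fails at once if the jar, the tape or the screwdriver is moved more than 30 mm or lifted (distance of any of jar, tape, driver from where it was at the start of the episode above 0.03 m).
It also fails if it takes over 54 s, if anything falls off the work surface, if the arm or the gripper's body presses on something with over 40 N, if the wrist force passes 120 N, or if a joint passes its speed limit or range.

## Working session

There is one attempt and no reset: what is moved stays moved. The work goes in short steps, Python scripts to look and compute and a tool call to move; the robot and the scene stay as the last step left them, time stands still between calls to the robot, and variables do not carry over. Pictures are saved under pics/ and viewed, and the job is handed in when it is done.

Besides the shell and the picture viewer there is one more tool, called after "Request:" in YAML: its name, and indented under it one key for each argument. servo_tool: Moves the arm, as the interface text tells. Its arguments: {"type":"object","properties":{"angular":{"type":"array","items":{"type":"array","items":{"type":"number"}}},"slide":{"type":"array","items":{"type":"array","items":{"type":"number"}}},"grip":{"type":"array","items":{"type":"number"}}},"required":["angular","slide","grip"]}

```bash
mkdir -p pics; ls; cat > h.py <<'E'
import numpy as np, cv2
from plant import bot
def K(c):
    f=c["img"].shape[0]/2/np.tan(np.radians(c["fov_y"])/2)
    return np.array([[f,0,c["cx"]],[0,f,c["cy"]],[0,0,1.]])
def ray(c,uv):
    p=cv2.undistortPoints(np.array([[uv]],float),K(c),np.array(c["dist"],float))[0,0]
    return np.array([p[0],p[1],1.])
def onplane(c,uv,z):
    R=np.array(c["R"]);t=np.array(c["t"]);o=-R.T@t;d=R.T@ray(c,uv)
    return o+d*(z-o[2])/d[2]
def depthpt(c,uv):
    R=np.array(c["R"]);t=np.array(c["t"]);z=c["range_z"][int(uv[1]),int(uv[0])]
    return R.T@(ray(c,uv)*z-t)
def cloud(c):
    h,w=c["range_z"].shape
    u,v=np.meshgrid(np.arange(w),np.arange(h))
    p=cv2.undistortPoints(np.stack([u,v],-1).reshape(-1,1,2).astype(float),K(c),np.array(c["dist"],float)).reshape(h,w,2)
    P=np.dstack([p,np.ones((h,w))])*c["range_z"][...,None]
    return (P-np.array(c["t"]))@np.array(c["R"])
def proj(c,X):
    return cv2.projectPoints(np.array(X,float).reshape(-1,3),cv2.Rodrigues(np.array(c["R"]))[0],np.array(c["t"],float),K(c),np.array(c["dist"],float))[0].reshape(-1,2)
E
python3 - <<'E'
from h import *
import pickle
print(bot.get_obs())
for n in ("scene","top"):
    c=bot.capture(n); pickle.dump(c,open(n+".pkl","wb"))
    cv2.imwrite(f"pics/{n}0.png",cv2.resize(c["img"],(800,600)))
    print(n,c["fov_y"],c["dist"],-np.array(c["R"]).T@np.array(c["t"]))
E
```

```text
pics
{'time': 0.0, 'joint_positions': array([-1.44004879e+00,  3.42725888e-01,  1.52496600e+00,  9.84965061e-06,
        1.27541856e+00, -1.46014226e-01]), 'dq': array([ 4.07696590e-04, -6.80455089e-05,  7.73357383e-04,  1.54317099e-03,
        7.76203269e-04,  1.55658334e-03]), 'tau': array([ 9.69883399e-05, -4.31234050e+01, -2.44217044e+01,  7.20440154e-02,
        5.61321003e-02, -1.31546972e-04]), 'tool_pos': array([ 143.41391198, -504.59417729,  204.86115567]), 'tcp_rot': array([-3.14009238e+00, -2.30151022e-04,  2.76758717e-01]), 'contact_force': array([-0.64235963, -0.46470924, -0.21961496]), 'moment': array([ 0.01072123, -0.01644038,  0.02307684]), 'grip_width': 91.69056109883485}
scene 48.78790683794048 [-0.05715765  0.          0.          0.          0.        ] [903.42853879 575.21257599 788.32198924]
top 45.36631933087996 [-0.0365191  0.         0.         0.         0.       ] [ 322.14131895  -63.54296341 1436.74790193]
```

View pics/scene0.png

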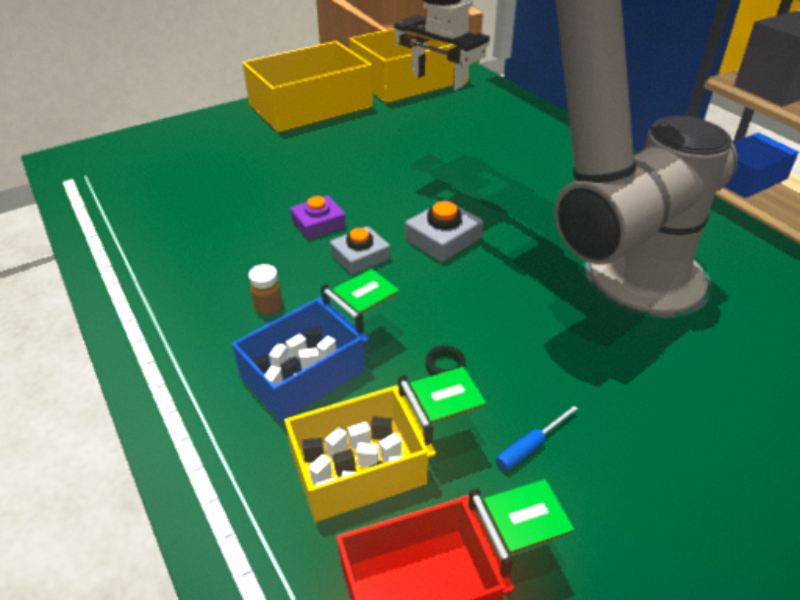

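View pics/top0.png

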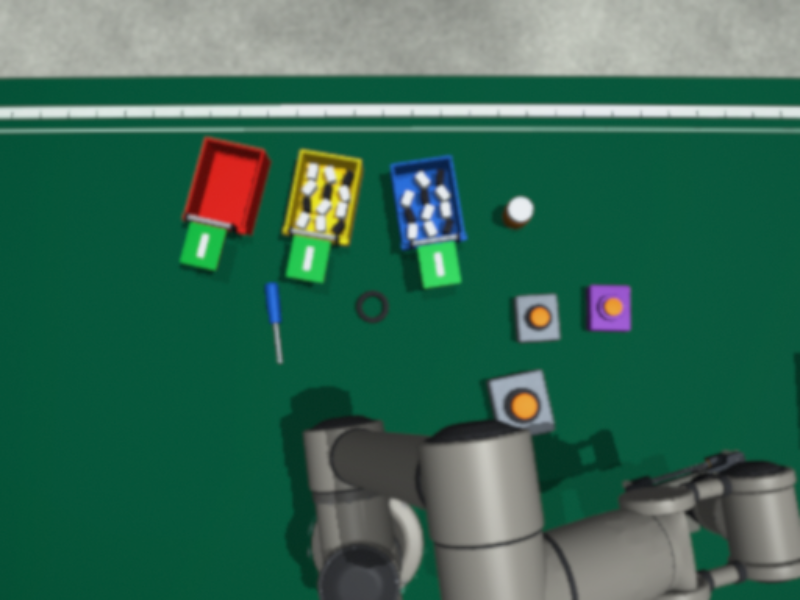

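Both views show red, yellow and blue bins, each with its green marker towards the robot. In 800x600 top pixels, the red bin is at (228,187) and its marker at (203,245). The things that could be taken for the call button are:
- small grey box (540,317)
- larger grey box (524,405)
- purple box (613,307)

By the description I choose the small grey one at (540,317). The other bins' markers at (308,258) and (439,264) stay as they are.

```bash
python3 - <<'E'
from h import *
import pickle
for n in ("top","scene"):
    c=pickle.load(open(n+".pkl","rb")); P=cloud(c)
    hsv=cv2.cvtColor(c["img"],cv2.COLOR_BGR2HSV)
    for nm,lo,hi,z in (("green",(45,150,150),(75,255,255),100),("orange",(8,150,140),(20,255,255),50)):
        m=cv2.inRange(hsv,lo,hi)
        cs,_=cv2.findContours(m,cv2.RETR_EXTERNAL,cv2.CHAIN_APPROX_NONE)
        for k in cs:
            if cv2.contourArea(k)<40: continue
            mm=np.zeros_like(m);cv2.drawContours(mm,[k],-1,255,-1)
            q=P[(cv2.erode(mm,np.ones((3,3)))>0)]; zz=np.median(q[:,2])
            r=cv2.minAreaRect(np.array([onplane(c,p[0],zz)[:2] for p in k],np.float32))
            print(n,nm,np.round(np.mean(k[:,0],0)),"z",zz.round(1),"rect",np.round(r[0],1),np.round(r[1],1),round(r[2],1))
            if nm=="green":
                b=cv2.boxPoints(r);print(b.round(0).tolist())
c=pickle.load(open("top.pkl","rb"))
im=c["img"][170:290,290:420];cv2.imwrite("pics/crop_btn.png",cv2.resize(im,None,fx=4,fy=4))
im=c["img"][80:190,100:310];cv2.imwrite("pics/crop_bin.png",cv2.resize(im,None,fx=3.5,fy=3.5))
# profile along heights of top cloud around red bin
P=cloud(c)
for uv in((155,110),(140,155),(345,200),(370,202),(335,258),(237,195),(175,190)): print(uv,P[uv[1],uv[0]].round(1))
E
```

```text
top green [281. 169.] z 102.0 rect [ 529.6 -138.7] [80.2 71.2] 8.6
[[485.0, -109.0], [495.0, -180.0], [575.0, -168.0], [564.0, -97.0]]
top green [197. 165.] z 102.4 rect [540.5 107.6] [69.6 78.6] 80.3
[[496.0, 80.0], [573.0, 67.0], [585.0, 135.0], [508.0, 149.0]]
top green [129. 157.] z 102.5 rect [566.5 307.7] [68.9 77.4] 77.2
[[521.0, 283.0], [597.0, 265.0], [612.0, 333.0], [536.0, 350.0]]
top orange [335. 259.] z 74.6 rect [ 264.5 -298.6] [44.2 43.8] 88.8
top orange [345. 202.] z 57.0 rect [ 433.5 -335.8] [33.6 33.3] 89.8
top orange [392. 196.] z 56.0 rect [ 452.8 -476.8] [27.8 24.4] 89.8
scene green [338. 329.] z 104.1 rect [566.  307.9] [72.1 81.2] 77.3
[[518.0, 282.0], [598.0, 264.0], [613.0, 334.0], [534.0, 352.0]]
scene green [286. 251.] z 104.5 rect [541.  108.5] [72.4 82.1] 79.5
[[494.0, 80.0], [575.0, 65.0], [588.0, 137.0], [507.0, 152.0]]
scene green [234. 185.] z 104.7 rect [ 529.7 -137. ] [82.5 73.9] 8.1
[[484.0, -106.0], [494.0, -179.0], [576.0, -168.0], [565.0, -95.0]]
scene orange [229. 150.] z 57.7 rect [ 436.6 -330.1] [40.7 32.6] 60.4
scene orange [284. 134.] z 75.0 rect [ 266.7 -293. ] [54.1 46. ] 58.2
scene orange [202. 129.] z 56.6 rect [ 454.2 -477.7] [42.5 30.5] 73.4
(155, 110) [736.2 257.2   6.9]
(140, 155) [571.5 275.9 104.9]
(345, 200) [ 441.5 -335.5   52. ]
(370, 202) [ 439.1 -423.7    3.4]
(335, 258) [ 268.7 -297.7   71.6]
(237, 195) [462.6  -6.2   1.4]
(175, 190) [476.2 184.5  25.4]
```

View pics/crop_btn.png

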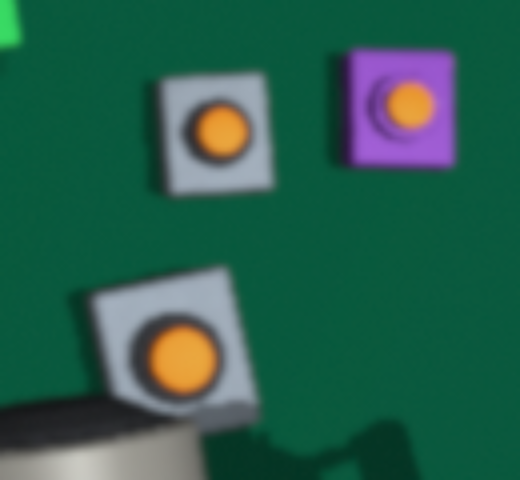

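View pics/crop_bin.png

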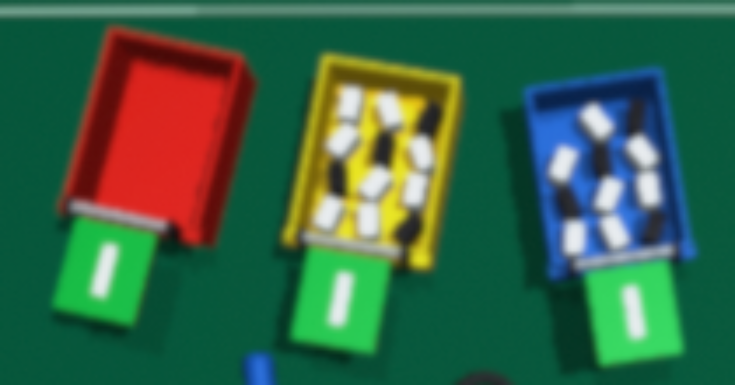

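The crop confirms the choice: a small grey box with a black housing and an orange cap, top centre at about (434,-335), z about 56. The cap measures 34 mm against the 36 mm given. The red marker's rectangle centre is (566,308), 70x79 mm against 70x80. Its bin yaw is about -13°, so the hinge is at about (613,297) and the free edge at about (527,317).

Next I shut the fingers, rise, and swing round clear of everything.

Request:
servo_tool:
  angular:
    - [0,0,-3]
    - [0,0,-6]
    - [0,0,-9]
    - [0,0,-12]
    - [0,0,-15]
    - [0,0,-18]
    - [0,0,-21]
    - [0,0,-24]
    - [0,0,-27]
    - [0,0,-29]
  slide:
    - [25,10,30]
    - [55,25,60]
    - [90,45,80]
    - [125,65,95]
    - [157,88,105]
    - [187,110,115]
    - [215,138,115]
    - [240,168,115]
    - [265,198,115]
    - [285,230,115]
  grip: [-1,-1,-1,-1,-1,-1,-1,-1,-1,-1]

```text
time: 0.93
tool_pos: [429.8, -273.3, 320.0]
tcp_rot: [-3.141, 0.001, -0.232]
contact_force: [-0.6, -0.9, 0.2]
grip_width: 29.6
```

```bash
python3 - <<'E'
from h import *
o=bot.get_obs(); print({k:np.round(o[k],3) for k in("time","joint_positions","tool_pos","tcp_rot","contact_force","grip_width")})
E
```

```text
{'time': np.float64(0.933), 'joint_positions': array([-0.717,  0.25 ,  1.341,  0.   ,  1.551,  1.085]), 'tool_pos': array([ 429.791, -273.308,  320.008]), 'tcp_rot': array([-3.141e+00,  1.000e-03, -2.320e-01]), 'contact_force': array([-0.581, -0.929,  0.172]), 'grip_width': np.float64(29.59)}
```

Request:
servo_tool:
  angular:
    - [0,0,0]
    - [0,0,0]
    - [0,0,0]
    - [0,0,0]
    - [0,0,0]
    - [0,0,0]
    - [0,0,0]
    - [0,0,0]
    - [0,0,0]
    - [0,0,0]
  slide:
    - [12,38,0]
    - [22,78,0]
    - [32,118,0]
    - [40,158,0]
    - [45,199,0]
    - [48,240,0]
    - [50,280,0]
    - [50,320,0]
    - [50,360,0]
    - [45,400,0]
  grip: [-1,-1,-1,-1,-1,-1,-1,-1,-1,-1]

```text
time: 1.77
tool_pos: [473.3, 126.9, 320.1]
tcp_rot: [3.141, 0.001, -0.229]
contact_force: [0.7, -0.0, 0.2]
grip_width: 0.3
```

```bash
python3 - <<'E'
from h import *
o=bot.get_obs(); print({k:np.round(o[k],3) for k in("time","joint_positions","tool_pos","tcp_rot","contact_force","grip_width")})
c=bot.capture("wrist"); print(c["T_tool_cam"]); cv2.imwrite("pics/w1.png",c["img"])
E
```

```text
{'time': np.float64(1.767), 'joint_positions': array([ 0.106,  0.212,  1.391, -0.   ,  1.54 ,  1.906]), 'tool_pos': array([473.318, 126.912, 320.07 ]), 'tcp_rot': array([ 3.141e+00,  1.000e-03, -2.290e-01]), 'contact_force': array([ 0.702, -0.02 ,  0.217]), 'grip_width': np.float64(0.331)}
[[-6.21284114e-04 -9.62161139e-01 -2.72480377e-01  7.45181356e+01]
 [ 9.99999807e-01 -5.97769153e-04 -1.69310339e-04  4.00208403e-01]
 [ 2.34640429e-08 -2.72480430e-01  9.62161325e-01 -1.78761533e+02]
 [ 0.00000000e+00  0.00000000e+00  0.00000000e+00  1.00000000e+00]]
```

View pics/w1.png

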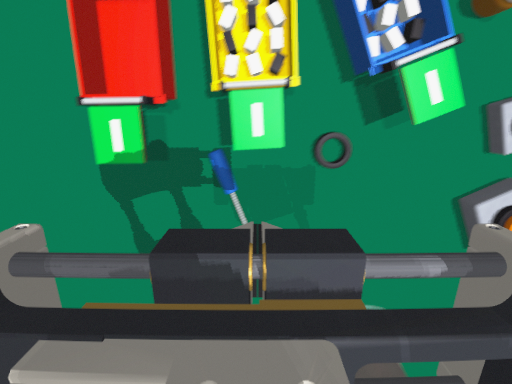

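The wrist view shows the red marker at (117,133) with free bench in front of it, and the driver at (225,180) off to the side. I'll move in front of the marker and begin tilting the fingers forward along the bin's axis.

Request:
servo_tool:
  angular:
    - [-1,-4,0]
    - [-2,-8,0]
    - [-3,-12,0]
    - [-4,-16,0]
    - [-5,-20,0]
    - [-6,-24,0]
    - [-6,-24,0]
  slide:
    - [-4,35,-10]
    - [-8,70,-20]
    - [-12,105,-30]
    - [-16,140,-40]
    - [-20,175,-50]
    - [-25,205,-60]
    - [-25,205,-60]
  grip: [-1,-1,-1,-1,-1,-1,-1]

```text
time: 2.4
tool_pos: [444.0, 334.8, 256.8]
tcp_rot: [3.131, -0.43, -0.219]
contact_force: [-1.2, -0.7, -1.2]
grip_width: 0.7
```

```bash
cat > st.py <<'E'
from h import *
from scipy.spatial.transform import Rotation as Ro
o=bot.get_obs(); print({k:np.round(o[k],3).tolist() for k in("time","joint_positions","tool_pos","tcp_rot","contact_force","grip_width")})
R=Ro.from_euler("xyz",o["tcp_rot"]).as_matrix(); print("x",R[:,0].round(3),"y",R[:,1].round(3),"z",R[:,2].round(3))
E
python3 st.py
```

```text
{'time': 2.4, 'joint_positions': [0.717, 0.242, 1.607, -0.4, 1.07, 2.663], 'tool_pos': [443.972, 334.82, 256.828], 'tcp_rot': [3.131, -0.43, -0.219], 'contact_force': [-1.183, -0.714, -1.192], 'grip_width': 0.697}
x [ 0.887 -0.197  0.417] y [-0.221 -0.975  0.009] z [ 0.405 -0.1   -0.909]
```

```bash
cat > kin.py <<'E'
import numpy as np
from scipy.optimize import least_squares
from scipy.spatial.transform import Rotation as Ro
D=[([-1.44,0.3427,1.525,0,1.2754,-.146],[143.41,-504.59,204.86],[-3.14,0,.2768]),
([-.717,.25,1.341,0,1.551,1.085],[429.79,-273.31,320.0],[-3.141,.001,-.232]),
([.106,.212,1.391,0,1.54,1.906],[473.32,126.91,320.07],[3.141,.001,-.229]),
([.717,.242,1.607,-.4,1.07,2.663],[443.97,334.82,256.83],[3.131,-.43,-.219])]
# arm frame: link direction angle from vertical, in plane (radial)
def fk(q,p,s4=1):
    a1,a2,a3,h,L,off=p
    Rz=Ro.from_euler('z',q[0]); Ry=lambda a:Ro.from_euler('y',a)
    R2=Rz*Ry(q[1]); R3=R2*Ry(q[2])
    R4=R3*Ro.from_euler('z',s4*q[3]); R5=R4*Ry(q[4]); R6=R5*Ro.from_euler('z',q[5])
    pos=Rz.apply([a1,off,h])+R2.apply([0,0,a2])+R3.apply([0,0,a3])+R6.apply([0,0,L])
    return pos,R6
def fit():
    def f(v):
        r=[]
        for q,x,e in D:
            pos,R=fk(q,v); r+=list(pos-x)
        return np.array(r+[0.02*(v[0]),0.02*(v[3]-180)])
    return least_squares(f,[0,420,390,180,260,76])
if __name__=="__main__":
    s=fit(); print(s.x.round(1),np.abs(s.fun).max().round(2))
    for q,x,e in D:
        pos,R=fk(q,s.x); print((pos-x).round(1)); print(R.as_matrix()[:,0].round(2),Ro.from_euler('xyz',e).as_matrix()[:,0].round(2),R.as_matrix()[:,2].round(2),Ro.from_euler('xyz',e).as_matrix()[:,2].round(2))
E
python3 kin.py
```

```text
[ 14.3 423.  380.3 245.4 326.7  75.3] 5.6
[-1.  -0.8  1.1]
[-0.27  0.96  0.  ] [0.96 0.27 0.  ] [-0.  0. -1.] [-0.  0. -1.]
[-4.1  2.1  0.9]
[0.23 0.97 0.  ] [ 0.97 -0.23 -0.  ] [-0.  0. -1.] [-0.  0. -1.]
[-1. -1. -0.]
[ 0.23  0.97 -0.  ] [ 0.97 -0.23 -0.  ] [-0. -0. -1.] [-0. -0. -1.]
[ 1.8  5.6 -2. ]
[ 0.22  0.98 -0.01] [ 0.89 -0.2   0.42] [ 0.41 -0.1  -0.91] [ 0.4  -0.1  -0.91]
```

```bash
cat > ik.py <<'E'
from kin import *
P=fit().x
lo=np.array([-2.53,-.77,.04,-1,.28,-3.11])+.03;hi=np.array([2.53,2.02,2.7,4.14,2.66,3.11])-.03
def target(az,d,roll=0):
    a,d=np.radians(az),np.radians(d)
    z=np.array([np.cos(d)*np.cos(a),np.cos(d)*np.sin(a),-np.sin(d)])
    y=np.array([np.sin(a),-np.cos(a),0]); x=np.cross(y,z)
    return Ro.from_matrix(np.c_[x,y,z])
def ik(x,R,q0):
    def f(q):
        p,r=fk(q,P); r=r*Ro.from_euler('z',np.pi/2)
        return np.r_[(p-x)/100,(r.inv()*R).as_rotvec()]
    s=least_squares(f,q0,bounds=(lo,hi)); return s.x,np.abs(s.fun).max()
if __name__=="__main__":
    q0=[.717,.242,1.607,-.4,1.07,2.3]
    for az in (-13,0,10,20,30):
        for d in (65,55,45,35):
            out=[]
            q=q0
            for x in ([530,317,65],[530,317,110],[613,297,190],[640,290,180]):
                q,e=ik(x,target(az,d),q); q=np.clip(q,lo+.01,hi-.01)
                out.append(round(float(e),3))
                if x[2]==65:qa=q.round(2)
            print(az,d,out,qa,q.round(2))
E
python3 ik.py
```

```text
-13 65 [0.0, 0.0, 0.0, 0.0] [ 0.58  0.54  1.74 -0.55  0.62  2.79] [ 0.44  0.55  1.36 -0.34  0.9   2.41]
-13 55 [0.051, 0.005, 0.0, 0.0] [ 0.63  0.54  1.81 -0.84  0.57  3.07] [ 0.49  0.51  1.52 -0.61  0.73  2.67]
-13 45 [0.202, 0.153, 0.012, 0.012] [ 0.64  0.54  1.81 -0.89  0.58  3.07] [ 0.55  0.49  1.65 -0.96  0.63  3.05]
-13 35 [0.351, 0.3, 0.183, 0.184] [ 0.66  0.55  1.81 -0.94  0.6   3.07] [ 0.55  0.5   1.64 -0.96  0.65  3.05]
0 65 [0.0, 0.0, 0.0, 0.0] [ 0.53  0.5   1.81 -0.47  0.5   2.47] [ 0.39  0.51  1.43 -0.23  0.8   2.09]
0 55 [0.021, 0.0, 0.0, 0.0] [ 0.58  0.48  1.93 -0.96  0.38  3.  ] [ 0.43  0.45  1.62 -0.46  0.56  2.33]
0 45 [0.192, 0.138, 0.006, 0.005] [ 0.58  0.48  1.92 -0.96  0.39  3.01] [ 0.46  0.42  1.77 -0.96  0.39  2.85]
0 35 [0.364, 0.309, 0.174, 0.171] [ 0.59  0.48  1.91 -0.96  0.4   3.01] [ 0.45  0.41  1.79 -0.96  0.35  2.83]
10 65 [0.0, 0.0, 0.0, 0.0] [ 0.49  0.48  1.85 -0.32  0.42  2.15] [ 0.35  0.49  1.47 -0.11  0.76  1.81]
10 55 [0.051, 0.006, 0.0, 0.0] [ 0.55  0.47  1.96 -0.96  0.32  2.84] [ 0.37  0.42  1.66 -0.25  0.47  1.95]
10 45 [0.192, 0.132, 0.03, 0.0
[... 304 characters left out ...]
061, 0.0, 0.0] [ 0.48  0.45  1.91 -0.39  0.32  2.07] [0.31 0.4  1.68 0.06 0.45 1.49]
20 45 [0.205, 0.142, 0.092, 0.093] [ 0.55  0.46  1.95 -0.96  0.32  2.71] [0.3  0.38 1.77 0.15 0.32 1.39]
20 35 [0.374, 0.312, 0.176, 0.193] [ 0.55  0.46  1.95 -0.96  0.32  2.72] [ 0.44  0.4   1.8  -0.96  0.32  2.6 ]
30 65 [0.0, 0.0, 0.0, 0.0] [0.39 0.45 1.88 0.16 0.37 1.3 ] [0.27 0.48 1.48 0.16 0.76 1.23]
30 55 [0.105, 0.056, 0.0, 0.0] [0.33 0.44 1.95 0.54 0.32 0.88] [0.24 0.4  1.68 0.34 0.49 1.03]
30 45 [0.007, 0.063, 0.029, 0.023] [ 0.35  0.44  2.2   2.72  0.32 -1.29] [0.2  0.37 1.84 0.91 0.32 0.45]
30 35 [0.396, 0.333, 0.007, 0.0] [ 0.56  0.46  1.95 -0.96  0.32  2.59] [ 0.19  0.37  2.01  2.1   0.32 -0.75]
```

The wrist behaves like pitch-roll-pitch, with q4 and q6 limiting how far I can tilt. My kinematic fit says a finger depression of about 62° is reachable along the whole flip path. I'll add 3° of tilt and descend in front of the marker.

Request:
servo_tool:
  angular:
    - [-0.7,-3,0]
    - [-0.7,-3,0]
    - [-0.7,-3,0]
    - [-0.7,-3,0]
    - [-0.7,-3,0]
    - [-0.7,-3,0]
    - [-0.7,-3,0]
    - [-0.7,-3,0]
    - [-0.7,-3,0]
    - [-0.7,-3,0]
  slide:
    - [2,0,-30]
    - [4,0,-60]
    - [6,0,-90]
    - [8,0,-120]
    - [9,0,-150]
    - [10,0,-175]
    - [10,0,-192]
    - [10,0,-200]
    - [10,0,-200]
    - [10,0,-200]
  grip: [-1,-1,-1,-1,-1,-1,-1,-1,-1,-1]

```text
time: 3.23
tool_pos: [459.0, 329.7, 61.0]
tcp_rot: [3.134, -0.485, -0.228]
contact_force: [-0.8, 0.1, -0.1]
grip_width: 0.3
```

```bash
python3 st.py; python3 - <<'E'
from h import *
from scipy.spatial.transform import Rotation as Ro
o=bot.get_obs(); c=bot.capture("wrist")
R=Ro.from_euler("xyz",o["tcp_rot"]).as_matrix();T=np.eye(4);T[:3,:3]=R;T[:3,3]=o["tool_pos"]
W=T@np.array(c["T_tool_cam"]); c["R"]=W[:3,:3].T; c["t"]=-W[:3,:3].T@W[:3,3]
im=c["img"].copy()
H=np.array([613,297]);u=np.array([.974,-.225]);v=np.array([.225,.974])
pts=[[*(H+s*u+w*v),100] for s,w in((-88,-35),(-88,35),(-8,35),(-8,-35),(0,0))]
for p in proj(c,pts): cv2.circle(im,tuple(int(a) for a in p),3,(255,0,255),-1)
cv2.imwrite("pics/w2.png",im)
s=bot.capture("scene");cv2.imwrite("pics/s2.png",cv2.resize(s["img"][150:384,130:450],(800,585)))
E
```

```text
{'time': 3.233, 'joint_positions': [0.718, 0.5, 1.876, -0.739, 0.605, 3.103], 'tool_pos': [459.031, 329.735, 61.013], 'tcp_rot': [3.134, -0.485, -0.228], 'contact_force': [-0.795, 0.108, -0.116], 'grip_width': 0.311}
x [ 0.862 -0.2    0.467] y [-0.23  -0.973  0.007] z [ 0.453 -0.113 -0.884]
```

View pics/w2.png

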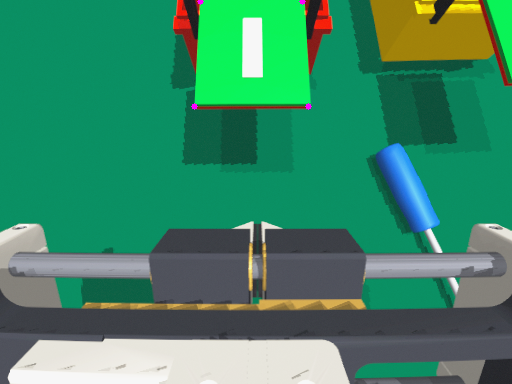

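View pics/s2.png

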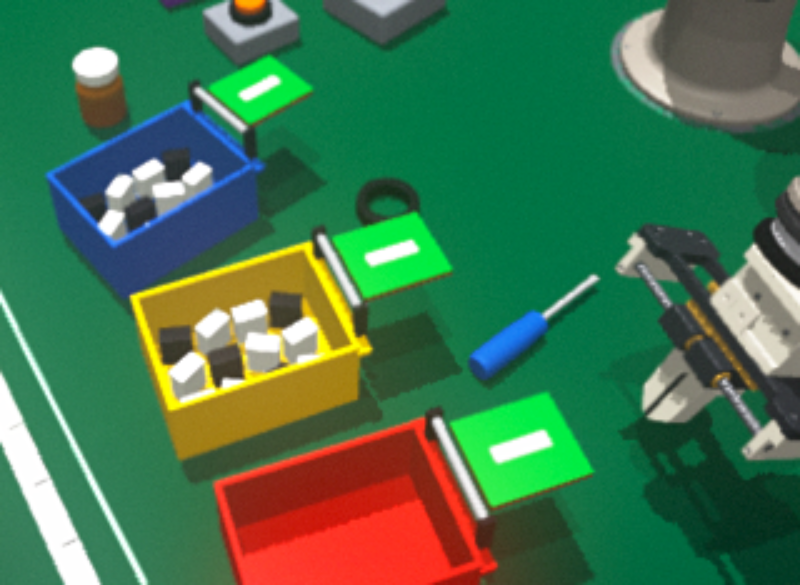

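The magenta predicted corners land on the marker's real edge, at (194,106) and (308,106), so the pose is confirmed. The scene view shows clear air between the fingers and the marker. Joint 6 stands near its limit (3.10 of 3.11), so I'll yaw the tool +10° first to back it off.

Request:
servo_tool:
  angular:
    - [0,0,3]
    - [0,0,6]
    - [0,0,9]
    - [0,0,11]
    - [0,0,11]
  slide:
    - [4,0,0]
    - [8,-1,0]
    - [14,-2,0]
    - [20,-3,0]
    - [20,-3,0]
  grip: [-1,-1,-1,-1,-1]

```text
time: 3.75
tool_pos: [480.0, 326.8, 62.4]
tcp_rot: [3.136, -0.488, -0.037]
contact_force: [0.4, 0.1, -0.0]
grip_width: 0.6
```

```bash
python3 st.py
```

```text
{'time': 3.75, 'joint_positions': [0.64, 0.479, 1.915, -0.726, 0.465, 2.86], 'tool_pos': [479.962, 326.764, 62.381], 'tcp_rot': [3.136, -0.488, -0.037], 'contact_force': [0.401, 0.06, -0.008], 'grip_width': 0.623}
x [ 0.883 -0.032  0.469] y [-0.039 -0.999  0.005] z [ 0.468 -0.023 -0.883]
```

Request:
servo_tool:
  angular:
    - [0,0,0]
    - [0,0,0]
    - [0,0,0]
    - [0,0,0]
    - [0,0,0]
    - [0,0,0]
  slide:
    - [10,-2,-4]
    - [22,-5,-7]
    - [34,-8,-8]
    - [46,-11,-8]
    - [55,-13,-8]
    - [55,-13,-8]
  grip: [-1,-1,-1,-1,-1,-1]

```text
time: 4.25
tool_pos: [535.3, 313.8, 53.0]
tcp_rot: [3.135, -0.486, -0.038]
contact_force: [-0.0, -0.2, 0.0]
grip_width: 0.3
```

```bash
python3 st.py;  python3 - <<'E'
from h import *
s=bot.capture("scene");cv2.imwrite("pics/s3.png",cv2.resize(s["img"][230:384,230:450],(800,560)))
E
```

```text
{'time': 4.25, 'joint_positions': [0.552, 0.537, 1.834, -0.664, 0.445, 2.722], 'tool_pos': [535.332, 313.782, 52.957], 'tcp_rot': [3.135, -0.486, -0.038], 'contact_force': [-0.02, -0.221, 0.021], 'grip_width': 0.281}
x [ 0.883 -0.034  0.467] y [-0.041 -0.999  0.006] z [ 0.467 -0.024 -0.884]
```

View pics/s3.png

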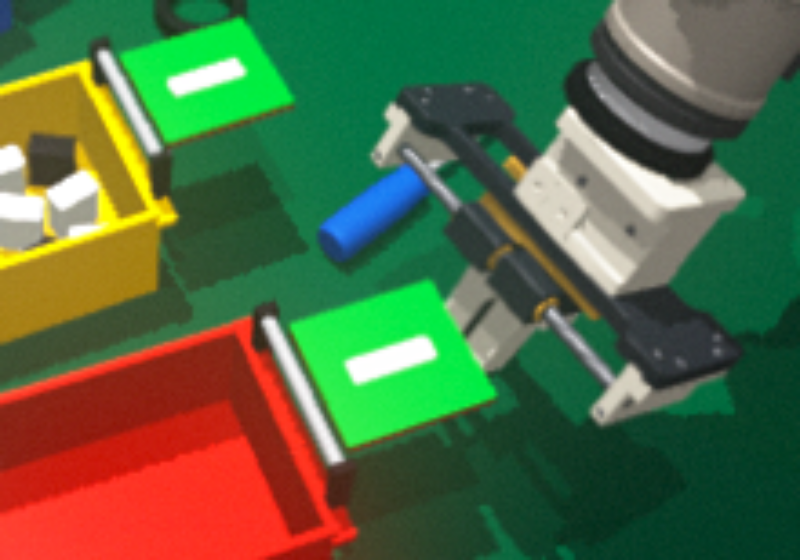

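The fingertip is under the edge's front with no contact. Now I start the slow arc upward.

Request:
servo_tool:
  angular:
    - [0,0,0]
    - [0,0,0]
    - [0,0,0]
    - [0,0,0]
    - [0,0,0]
    - [0,0,0]
    - [0,0,0]
    - [0,0,0]
    - [0,0,0]
    - [0,0,0]
  slide:
    - [0,0,6]
    - [0,0,13]
    - [0,0,20]
    - [1,0,29]
    - [3,-1,37]
    - [6,-1,45]
    - [9,-2,52]
    - [13,-3,59]
    - [17,-4,65]
    - [21,-5,70]
  grip: [-1,-1,-1,-1,-1,-1,-1,-1,-1,-1]

```text
time: 5.13
tool_pos: [554.8, 309.4, 124.1]
tcp_rot: [3.135, -0.486, -0.036]
contact_force: [0.1, -0.1, 0.0]
grip_width: 0.4
```

```bash
python3 st.py;  python3 - <<'E'
from h import *
s=bot.capture("scene");cv2.imwrite("pics/s4.png",cv2.resize(s["img"][200:384,210:450],(780,598)))
E
```

```text
{'time': 5.133, 'joint_positions': [0.524, 0.444, 1.737, -0.47, 0.594, 2.476], 'tool_pos': [554.775, 309.375, 124.088], 'tcp_rot': [3.135, -0.486, -0.036], 'contact_force': [0.116, -0.079, 0.033], 'grip_width': 0.357}
x [ 0.883 -0.031  0.467] y [-0.039 -0.999  0.006] z [ 0.467 -0.023 -0.884]
```

View pics/s4.png

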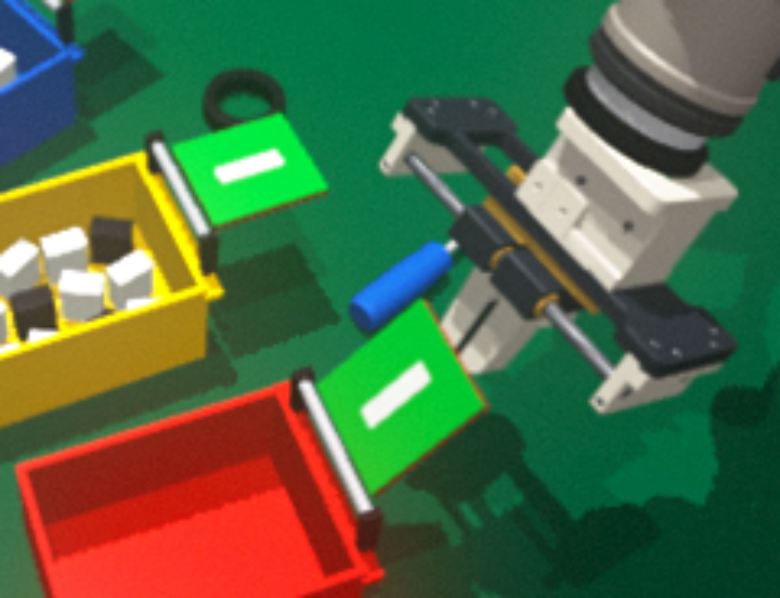

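The marker is up about 45° and rests on the finger, with negligible force. I'll continue over the top.

Request:
servo_tool:
  angular:
    - [0,0,0]
    - [0,0,0]
    - [0,0,0]
    - [0,0,0]
    - [0,0,0]
    - [0,0,0]
    - [0,0,0]
    - [0,0,0]
    - [0,0,0]
    - [0,0,0]
  slide:
    - [6,-1,5]
    - [12,-3,10]
    - [18,-4,14]
    - [24,-6,18]
    - [31,-7,22]
    - [38,-9,24]
    - [44,-10,26]
    - [51,-12,26]
    - [58,-13,26]
    - [65,-15,26]
  grip: [-1,-1,-1,-1,-1,-1,-1,-1,-1,-1]

```text
time: 6.02
tool_pos: [620.2, 293.8, 148.4]
tcp_rot: [3.134, -0.485, -0.036]
contact_force: [0.2, 0.3, -0.6]
grip_width: 0.3
```

```bash
python3 st.py;  python3 - <<'E'
from h import *
s=bot.capture("scene");cv2.imwrite("pics/s5.png",cv2.resize(s["img"][200:384,210:450],(780,598)))
E
```

```text
{'time': 6.017, 'joint_positions': [0.44, 0.484, 1.585, -0.363, 0.67, 2.288], 'tool_pos': [620.2, 293.799, 148.375], 'tcp_rot': [3.134, -0.485, -0.036], 'contact_force': [0.226, 0.265, -0.63], 'grip_width': 0.322}
x [ 0.884 -0.031  0.466] y [-0.039 -0.999  0.007] z [ 0.466 -0.024 -0.885]
```

View pics/s5.png

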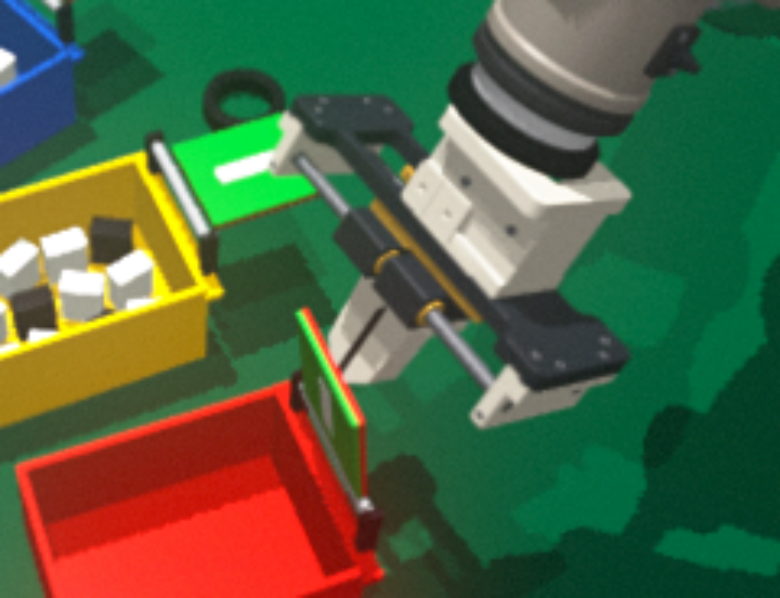

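The marker is just past upright. I'll push on a little, then hold and back off up and rearwards.

Request:
servo_tool:
  angular:
    - [0,0,0]
    - [0,0,0]
    - [0,0,0]
    - [0,0,0]
    - [0,0,0]
    - [0,0,0]
    - [0,0,0]
    - [0,0,0]
    - [0,0,0]
    - [0,0,0]
  slide:
    - [8,-2,0]
    - [16,-4,-1]
    - [24,-5,-2]
    - [30,-7,-2]
    - [30,-7,-2]
    - [24,-5,8]
    - [10,-2,25]
    - [-10,2,45]
    - [-30,6,65]
    - [-50,10,85]
  grip: [-1,-1,-1,-1,-1,-1,-1,-1,-1,-1]

```text
time: 6.9
tool_pos: [567.9, 304.2, 235.1]
tcp_rot: [3.134, -0.485, -0.036]
contact_force: [-0.2, 0.2, -0.2]
grip_width: 0.6
```

```bash
python3 st.py;  python3 - <<'E'
from h import *
s=bot.capture("scene");cv2.imwrite("pics/s6.png",cv2.resize(s["img"],(800,600)))
s=bot.capture("top");cv2.imwrite("pics/t6.png",cv2.resize(s["img"],(800,600)))
E
```

```text
{'time': 6.9, 'joint_positions': [0.502, 0.332, 1.566, -0.333, 0.849, 2.281], 'tool_pos': [567.903, 304.189, 235.115], 'tcp_rot': [3.134, -0.485, -0.036], 'contact_force': [-0.167, 0.157, -0.175], 'grip_width': 0.605}
x [ 0.884 -0.032  0.466] y [-0.039 -0.999  0.006] z [ 0.466 -0.024 -0.885]
```

View pics/s6.png

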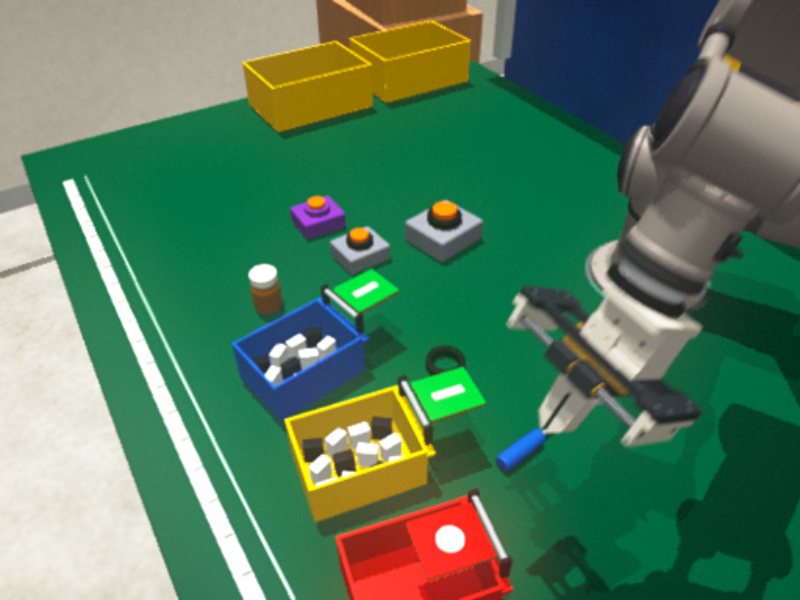

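View pics/t6.png

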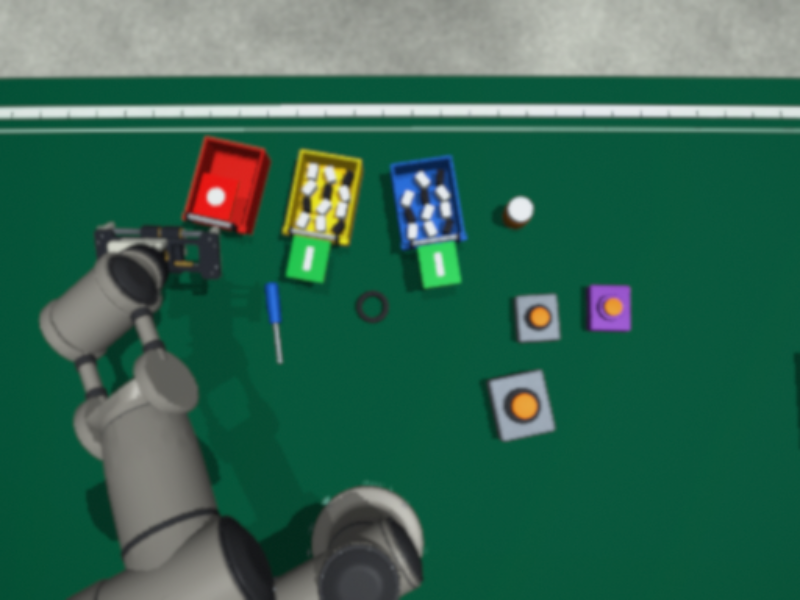

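The marker lies over the red bin showing red and the white dot: scene (450,540), top (215,197). Nothing else has moved. The larger grey box is now fully visible at (520,405), so the one at (538,318) is indeed the smaller. Next I swing to it, high and untilting.

Request:
servo_tool:
  angular:
    - [0,0,0]
    - [0,3,0]
    - [0.2,6,0]
    - [0.4,9,0]
    - [0.6,12,0]
    - [0.8,15,0]
    - [1,18,0]
    - [1.2,21,0]
    - [1.4,25,0]
    - [1.5,27.8,0]
  slide:
    - [-15,0,30]
    - [-35,-10,60]
    - [-55,-38,80]
    - [-70,-72,85]
    - [-80,-110,85]
    - [-85,-150,85]
    - [-88,-190,85]
    - [-88,-230,85]
    - [-88,-270,85]
    - [-88,-310,85]
  grip: [-1,-1,-1,-1,-1,-1,-1,-1,-1,-1]

```text
time: 7.83
tool_pos: [481.2, -8.0, 318.9]
tcp_rot: [-3.14, 0.003, -0.038]
contact_force: [1.1, 0.2, -0.8]
grip_width: 0.4
```

Request:
servo_tool:
  angular:
    - [0,0,0]
    - [0,0,0]
    - [0,0,0]
    - [0,0,0]
    - [0,0,0]
    - [0,0,0]
    - [0,0,0]
    - [0,0,0]
    - [0,0,0]
    - [0,0,0]
  slide:
    - [0,-38,0]
    - [0,-76,0]
    - [0,-114,-10]
    - [-5,-152,-30]
    - [-10,-190,-55]
    - [-18,-228,-80]
    - [-28,-265,-105]
    - [-38,-295,-125]
    - [-46,-320,-140]
    - [-46,-329,-150]
  grip: [-1,-1,-1,-1,-1,-1,-1,-1,-1,-1]

```text
time: 8.67
tool_pos: [432.6, -338.4, 165.4]
tcp_rot: [-3.139, 0.004, -0.041]
contact_force: [0.2, 0.3, -0.2]
grip_width: 0.3
```

```bash
python3 st.py;  python3 - <<'E'
from h import *
from scipy.spatial.transform import Rotation as Ro
o=bot.get_obs(); c=bot.capture("wrist")
R=Ro.from_euler("xyz",o["tcp_rot"]).as_matrix();T=np.eye(4);T[:3,:3]=R;T[:3,3]=o["tool_pos"]
W=T@np.array(c["T_tool_cam"]); c["R"]=W[:3,:3].T; c["t"]=-W[:3,:3].T@W[:3,3]
cv2.imwrite("pics/w7.png",c["img"])
P=cloud(c)
m=cv2.inRange(cv2.cvtColor(c["img"],cv2.COLOR_BGR2HSV),(8,150,120),(20,255,255))
for k in cv2.findContours(m,cv2.RETR_EXTERNAL,cv2.CHAIN_APPROX_NONE)[0]:
    if cv2.contourArea(k)<60: continue
    mm=np.zeros_like(m);cv2.drawContours(mm,[k],-1,255,-1);q=P[cv2.erode(mm,np.ones((5,5)))>0]
    print(k[:,0].mean(0).round(),cv2.contourArea(k),np.median(q,0).round(1))
E
```

```text
{'time': 8.667, 'joint_positions': [-0.803, 0.423, 1.515, -0.001, 1.208, 0.81], 'tool_pos': [432.604, -338.4, 165.449], 'tcp_rot': [-3.139, 0.004, -0.041], 'contact_force': [0.171, 0.333, -0.171], 'grip_width': 0.346}
x [ 0.999 -0.041 -0.004] y [-0.041 -0.999 -0.002] z [-0.004  0.003 -1.   ]
[254. 184.] 820.5 [ 436.2 -336.2   56.6]
[376. 158.] 76.5 [nan nan nan]
  return _methods._mean(a, axis=axis, dtype=dtype,
  ret = um.true_divide(
```

View pics/w7.png

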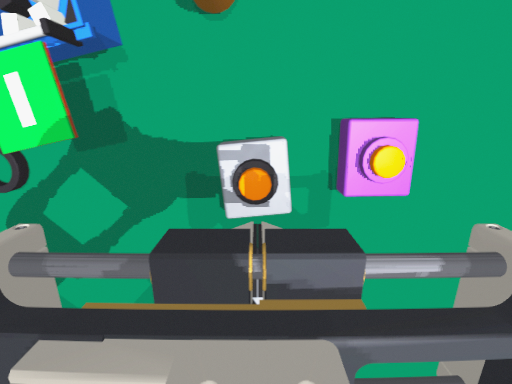

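The wrist view shows the small grey box's orange cap at (254,184), i.e. (435,-336,56.5), consistent with the top view. I'll centre over it and descend to just above it.

Request:
servo_tool:
  angular:
    - [0,0,0]
    - [0,0,0]
    - [0,0,0]
    - [0,0,0]
    - [0,0,0]
    - [0,0,0]
  slide:
    - [3,2,-25]
    - [3,2,-50]
    - [3,2,-75]
    - [3,2,-92]
    - [3,2,-100]
    - [3,2,-100]
  grip: [-1,-1,-1,-1,-1,-1]

```text
time: 9.22
tool_pos: [438.4, -331.5, 67.5]
tcp_rot: [-3.138, 0.003, -0.037]
contact_force: [-0.0, -0.2, 0.4]
grip_width: 0.8
```

Request:
servo_tool:
  angular:
    - [0,0,0]
    - [0,0,0]
    - [0,0,0]
    - [0,0,0]
    - [0,0,0]
  slide:
    - [0,0,-3]
    - [0,0,-6]
    - [0,0,-9]
    - [0,0,-11]
    - [0,0,-11]
  grip: [-1,-1,-1,-1,-1]

```text
time: 9.63
tool_pos: [438.6, -333.0, 57.7]
tcp_rot: [-3.141, 0.0, -0.038]
contact_force: [-0.3, -0.2, -0.3]
grip_width: 0.5
```

Centred to within 4 mm and not yet touching. I press slowly now.

Request:
servo_tool:
  angular:
    - [0,0,0]
    - [0,0,0]
    - [0,0,0]
    - [0,0,0]
  slide:
    - [-2,-1,-2]
    - [-2,-1,-4]
    - [-2,-1,-5]
    - [-2,-1,-5]
  grip: [-1,-1,-1,-1]

```text
time: 9.97
tool_pos: [436.4, -334.0, 52.4]
tcp_rot: [-3.14, 0.001, -0.038]
contact_force: [-0.1, 0.3, -0.7]
grip_width: 0.3
```

Request:
servo_tool:
  angular:
    - [0,0,0]
    - [0,0,0]
    - [0,0,0]
    - [0,0,0]
  slide:
    - [0,0,-1]
    - [0,0,-2]
    - [0,0,-3]
    - [0,0,-3]
  grip: [-1,-1,-1,-1]

```text
time: 10.3
tool_pos: [436.5, -333.9, 49.4]
tcp_rot: [-3.14, 0.001, -0.038]
contact_force: [-0.4, -0.1, -0.1]
grip_width: 0.3
```

Request:
servo_tool:
  angular:
    - [0,0,0]
    - [0,0,0]
    - [0,0,0]
    - [0,0,0]
  slide:
    - [0,0,-1]
    - [0,0,-2]
    - [0,0,-3]
    - [0,0,-3]
  grip: [-1,-1,-1,-1]

```text
time: 10.63
tool_pos: [436.5, -333.9, 46.4]
tcp_rot: [-3.14, 0.001, -0.038]
contact_force: [-0.5, 0.4, 0.4]
grip_width: 0.7
```

```bash
python3 st.py;  python3 - <<'E'
from h import *
s=bot.capture("scene");cv2.imwrite("pics/s8.png",cv2.resize(s["img"][90:210,150:320],(800,565)))
E
```

```text
{'time': 10.633, 'joint_positions': [-0.793, 0.562, 1.655, 0.0, 0.926, 0.815], 'tool_pos': [436.479, -333.934, 46.401], 'tcp_rot': [-3.14, 0.001, -0.038], 'contact_force': [-0.455, 0.365, 0.357], 'grip_width': 0.711}
x [ 0.999 -0.038 -0.001] y [-0.038 -0.999 -0.001] z [-0.001  0.001 -1.   ]
```

View pics/s8.png

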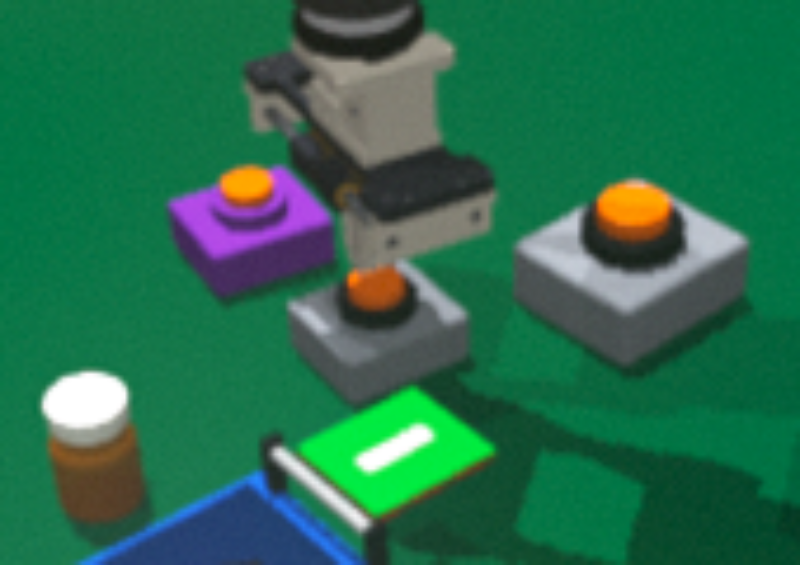

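No force yet at z = 46, which disagrees with the measured cap height. Before going lower I'll check where the TCP projects.

```bash
python3 - <<'E'
from h import *
o=bot.get_obs()
s=bot.capture("scene");im=s["img"].copy()
p=proj(s,[o["tool_pos"],o["tool_pos"]+[0,0,40],[435,-335,55]]);print(p.round(1))
print("crop",((p-[150,90])*[800/170,565/120]).round(0))
P=cloud(s)
m=cv2.inRange(cv2.cvtColor(im,cv2.COLOR_BGR2HSV),(3,150,80),(20,255,255))
for k in cv2.findContours(m,cv2.RETR_EXTERNAL,cv2.CHAIN_APPROX_NONE)[0]:
    if cv2.contourArea(k)<20: continue
    mm=np.zeros_like(m);cv2.drawContours(mm,[k],-1,255,-1);q=P[mm>0];print(k[:,0].mean(0).round(),cv2.contourArea(k),np.nanpercentile(q[:,2],[5,50,95]).round(1),np.median(q,0).round(1))
c=im[120:165,205:260];cv2.imwrite("pics/s9.png",cv2.resize(c,None,fx=13,fy=13,interpolation=cv2.INTER_NEAREST))
np.set_printoptions(linewidth=200); print(P[135:160:2,229,:].round(0).tolist())
E
```

```text
[[229.  152.3]
 [228.4 141.2]
 [229.2 149.7]]
crop [[372. 294.]
 [369. 241.]
 [373. 281.]]
[298. 363.] 41.0 [  4.8  99.7 104.2] [658.1 319.9  99.7]
[247. 344.] 787.5 [ 1.9 48.5 76.7] [719.7 214.9  48.5]
[169. 186.] 54.5 [42.7 48.6 53.7] [ 651.9 -280.1   48.6]
[229. 151.] 75.5 [47.  56.3 61.6] [ 438.3 -325.9   56.3]
[284. 135.] 140.5 [44.2 73.4 76.6] [ 268.1 -292.3   73.4]
[202. 129.] 58.0 [-1.2 56.  58.9] [ 453.8 -475.6   56. ]
[[479.0, -246.0, 172.0], [477.0, -250.0, 163.0], [478.0, -248.0, 159.0], [476.0, -253.0, 149.0], [478.0, -250.0, 145.0], [477.0, -253.0, 136.0], [441.0, -323.0, 74.0], [436.0, -335.0, 58.0], [442.0, -323.0, 60.0], [443.0, -321.0, 55.0], [444.0, -320.0, 49.0], [449.0, -312.0, 48.0], [450.0, -311.0, 42.0]]
```

View pics/s9.png

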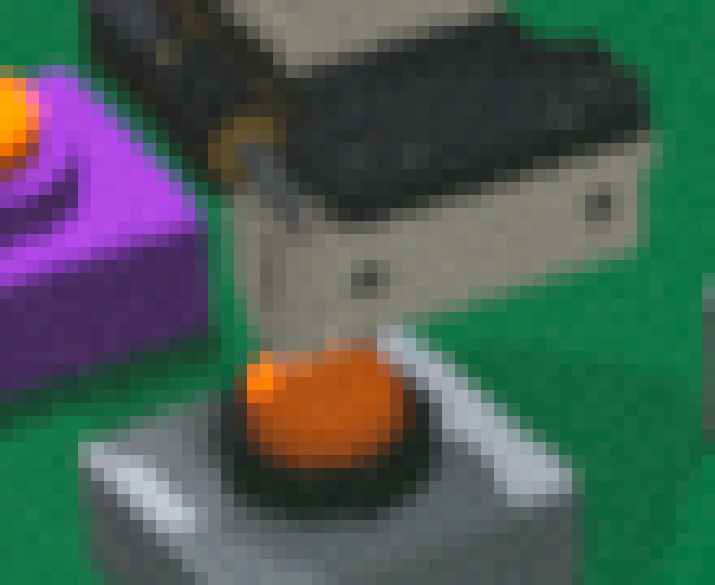

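```bash
python3 - <<'E'
from h import *
import pickle
a=pickle.load(open("scene.pkl","rb"));b=bot.capture("scene")
f=lambda c:cv2.resize(c["img"][130:170,210:250],None,fx=9.5,fy=9.5,interpolation=cv2.INTER_NEAREST)
cv2.imwrite("pics/s10.png",np.hstack([f(a),f(b)]))
P=cloud(a);Q=cloud(b)
for r in range(140,160,2): print(r,P[r,229].round(0),Q[r,229].round(0))
t=bot.capture("top");cv2.imwrite("pics/t10.png",cv2.resize(t["img"][150:290,270:430],None,fx=4,fy=4))
print(bot.get_obs()["moment"],bot.get_obs()["tau"].round(2))
E
```

```text
140 [ 375. -450.    1.] [ 478. -249.  155.]
142 [ 380. -440.    0.] [ 478. -251.  147.]
144 [ 384. -433.   -2.] [ 477. -253.  140.]
146 [ 391. -421.   -0.] [ 443. -319.   81.]
148 [ 433. -340.   57.] [ 432. -341.   57.]
150 [ 441. -324.   63.] [ 437. -332.   56.]
152 [ 443. -321.   58.] [ 441. -325.   55.]
154 [ 443. -322.   50.] [ 444. -320.   52.]
156 [ 446. -317.   47.] [ 446. -316.   48.]
158 [ 448. -315.   42.] [ 448. -313.   44.]
[0.01804194 0.02329783 0.00413411] [-0.000e+00 -4.889e+01 -1.929e+01  7.000e-02 -3.000e-02 -0.000e+00]
```

View pics/s10.png

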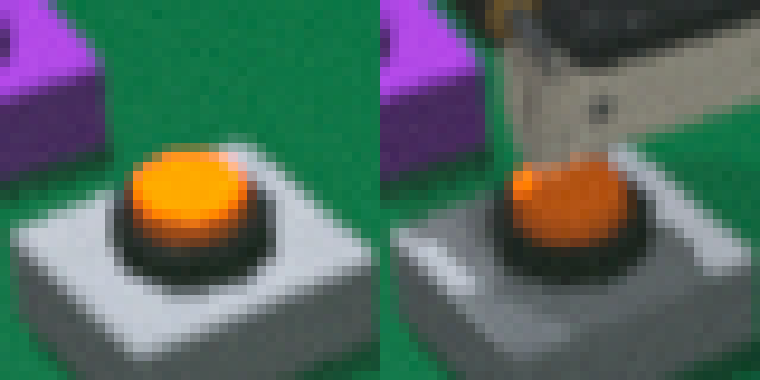

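View pics/t10.png

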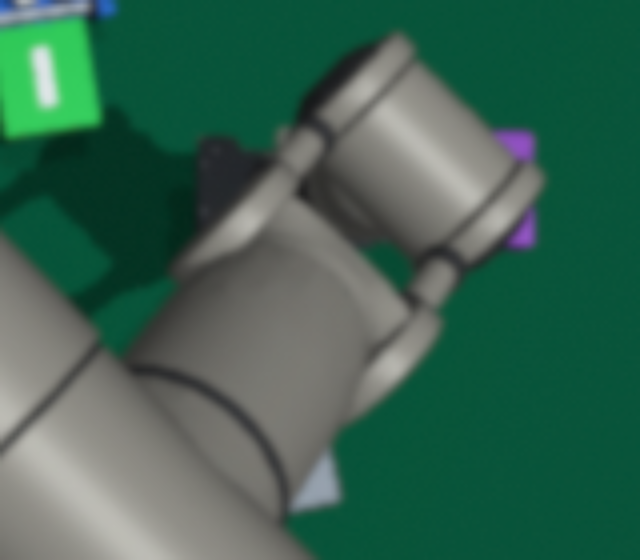

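The fingers seem to end about 15–20 mm above the reported TCP: the fingertip bottom is seen at about row 147, above the cap, and there is no force. So the press depth has to come from the force reading. I descend in small steps.

Request:
servo_tool:
  angular:
    - [0,0,0]
    - [0,0,0]
    - [0,0,0]
    - [0,0,0]
  slide:
    - [0,0,-1]
    - [0,0,-2]
    - [0,0,-3]
    - [0,0,-3]
  grip: [-1,-1,-1,-1]

```text
time: 11.17
tool_pos: [436.4, -333.9, 43.4]
tcp_rot: [-3.14, 0.001, -0.038]
contact_force: [-0.7, -0.2, -0.5]
grip_width: 0.6
```

Request:
servo_tool:
  angular:
    - [0,0,0]
    - [0,0,0]
    - [0,0,0]
    - [0,0,0]
  slide:
    - [0,0,-1]
    - [0,0,-2]
    - [0,0,-3]
    - [0,0,-3]
  grip: [-1,-1,-1,-1]

```text
time: 11.5
tool_pos: [436.5, -333.9, 40.4]
tcp_rot: [-3.14, 0.001, -0.038]
contact_force: [-0.7, -0.2, -0.3]
grip_width: 0.4
```

```bash
python3 - <<'E'
from h import *
import pickle
print(bot.get_obs()["contact_force"],bot.get_obs()["tool_pos"])
a=pickle.load(open("scene.pkl","rb"));b=bot.capture("scene")
f=lambda c:cv2.resize(c["img"][130:170,210:250],None,fx=9.5,fy=9.5,interpolation=cv2.INTER_NEAREST)
cv2.imwrite("pics/s11.png",np.hstack([f(a),f(b)]))
w=bot.capture("wrist");cv2.imwrite("pics/w11.png",w["img"])
E
```

```text
[-0.72400766 -0.22546238 -0.33143049] [ 436.45025057 -333.93286146   40.384787  ]
```

View pics/s11.png

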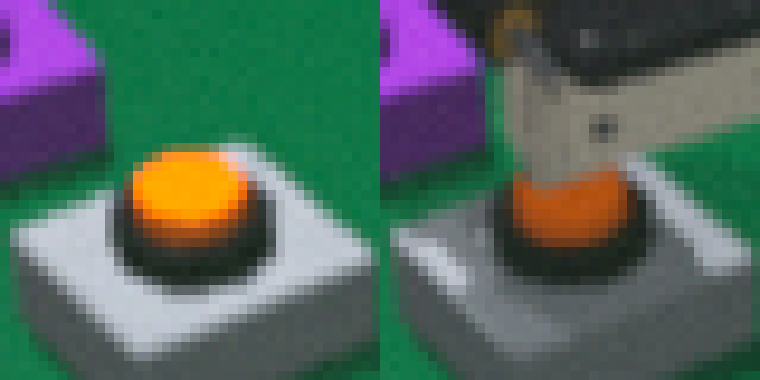

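View pics/w11.png

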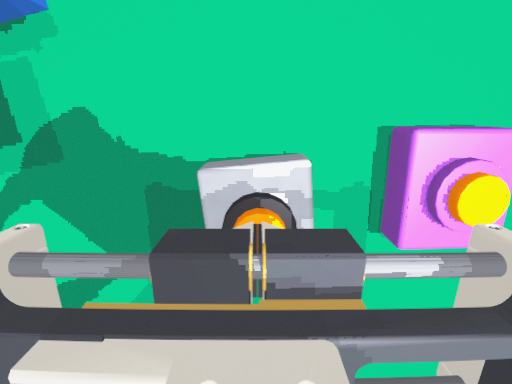

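The finger is coming down over the cap and is not yet touching. Continuing.

Request:
servo_tool:
  angular:
    - [0,0,0]
    - [0,0,0]
    - [0,0,0]
    - [0,0,0]
  slide:
    - [0,0,-1]
    - [0,0,-2]
    - [0,0,-3]
    - [0,0,-3]
  grip: [-1,-1,-1,-1]

```text
time: 11.93
tool_pos: [436.4, -333.9, 37.4]
tcp_rot: [-3.14, 0.001, -0.038]
contact_force: [0.5, 1.0, 1.0]
grip_width: 0.2
```

Request:
servo_tool:
  angular:
    - [0,0,0]
    - [0,0,0]
    - [0,0,0]
    - [0,0,0]
  slide:
    - [0,0,-1]
    - [0,0,-2]
    - [0,0,-2]
    - [0,0,-2]
  grip: [-1,-1,-1,-1]

```text
time: 12.27
tool_pos: [436.6, -334.1, 35.7]
tcp_rot: [-3.141, 0.0, -0.038]
contact_force: [-0.6, -0.0, 1.9]
grip_width: 0.7
```

Request:
servo_tool:
  angular:
    - [0,0,0]
    - [0,0,0]
    - [0,0,0]
    - [0,0,0]
  slide:
    - [0,0,-1]
    - [0,0,-2]
    - [0,0,-2]
    - [0,0,-2]
  grip: [-1,-1,-1,-1]

```text
time: 12.6
tool_pos: [436.6, -334.1, 33.7]
tcp_rot: [-3.141, 0.0, -0.038]
contact_force: [-0.5, -0.2, 2.4]
grip_width: 0.3
```

The force is now rising along a spring slope (1.0, 1.9, 2.4 N), so contact came at about z = 38. I keep pressing.

Request:
servo_tool:
  angular:
    - [0,0,0]
    - [0,0,0]
    - [0,0,0]
    - [0,0,0]
  slide:
    - [0,0,-1]
    - [0,0,-2]
    - [0,0,-2]
    - [0,0,-2]
  grip: [-1,-1,-1,-1]

```text
time: 12.93
tool_pos: [436.6, -334.1, 31.7]
tcp_rot: [-3.141, 0.0, -0.038]
contact_force: [0.1, 0.5, 2.1]
grip_width: 0.7
```

Request:
servo_tool:
  angular:
    - [0,0,0]
    - [0,0,0]
    - [0,0,0]
  slide:
    - [0,0,-1]
    - [0,0,-1]
    - [0,0,-1]
  grip: [-1,-1,-1]

```text
time: 13.18
tool_pos: [436.6, -334.1, 30.7]
tcp_rot: [-3.141, 0.0, -0.038]
contact_force: [-0.3, -0.1, 3.4]
grip_width: 0.3
```

Request:
servo_tool:
  angular:
    - [0,0,0]
    - [0,0,0]
    - [0,0,0]
  slide:
    - [0,0,-1]
    - [0,0,-1]
    - [0,0,-1]
  grip: [-1,-1,-1]

```text
time: 13.43
tool_pos: [436.6, -334.1, 30.0]
tcp_rot: [-3.141, 0.0, -0.038]
contact_force: [-1.1, 1.6, 6.7]
grip_width: 0.6
```

Request:
servo_tool:
  angular:
    - [0,0,0]
    - [0,0,0]
    - [0,0,0]
  slide:
    - [0,0,-1]
    - [0,0,-1]
    - [0,0,-1]
  grip: [-1,-1,-1]

```text
time: 13.68
tool_pos: [436.7, -334.1, 29.8]
tcp_rot: [-3.141, -0.0, -0.038]
contact_force: [-2.2, 2.5, 13.7]
grip_width: 0.8
```

The force jumped to 13.7 N while z stalled at 29.8. The cap has bottomed out, with about 6–7 mm of travel from first contact. I let go and rise clear.

Request:
servo_tool:
  angular:
    - [0,0,0]
    - [0,0,0]
    - [0,0,0]
    - [0,0,0]
    - [0,0,0]
    - [0,0,0]
    - [0,0,0]
    - [0,0,0]
    - [0,0,0]
    - [0,0,0]
  slide:
    - [0,0,4]
    - [0,0,10]
    - [0,0,25]
    - [0,0,50]
    - [0,0,80]
    - [0,0,110]
    - [0,-35,140]
    - [0,-70,150]
    - [0,-105,150]
    - [0,-130,150]
  grip: [-1,-1,-1,-1,-1,-1,-1,-1,-1,-1]

```text
time: 14.52
tool_pos: [436.3, -467.0, 179.8]
tcp_rot: [3.14, -0.001, -0.039]
contact_force: [0.6, 0.3, -1.1]
grip_width: 0.8
```

```bash
python3 st.py; python3 - <<'E'
from h import *
import pickle
for n in("scene","top"):
    a=pickle.load(open(n+".pkl","rb"));b=bot.capture(n)
    cv2.imwrite(f"pics/{n}_end.png",cv2.resize(b["img"],(800,600)))
    H=lambda c:cv2.cvtColor(c["img"],cv2.COLOR_BGR2HSV)
    for nm,lo,hi in(("green",(45,150,150),(75,255,255)),("orange",(8,150,140),(20,255,255)),("blue",(105,150,60),(125,255,255)),("yellow",(22,150,120),(32,255,255))):
        for c in(a,b):
            print(n,nm,[(k[:,0].mean(0).round(1).tolist(),cv2.contourArea(k)) for k in cv2.findContours(cv2.inRange(H(c),lo,hi),cv2.RETR_EXTERNAL,cv2.CHAIN_APPROX_NONE)[0] if cv2.contourArea(k)>60][:6])
E
```

```text
{'time': 14.517, 'joint_positions': [-0.939, 0.572, 1.222, -0.0, 1.346, 0.67], 'tool_pos': [436.314, -466.963, 179.799], 'tcp_rot': [3.14, -0.001, -0.039], 'contact_force': [0.6, 0.273, -1.099], 'grip_width': 0.819}
x [ 0.999 -0.038  0.001] y [-0.038 -0.999  0.001] z [ 0.001 -0.001 -1.   ]
scene green [([337.7, 328.9], 1538.0), ([285.9, 251.4], 951.0), ([233.7, 185.1], 589.5)]
scene green [([285.9, 251.4], 950.0), ([234.0, 185.1], 578.0)]
scene orange [([229.1, 150.0], 72.0), ([284.4, 134.0], 124.0)]
scene orange [([229.1, 150.0], 70.0), ([284.6, 133.9], 116.5), ([263.9, 11.0], 93.5)]
scene blue [([332.6, 287.5], 333.0), ([193.5, 229.5], 3662.5), ([485.6, 104.5], 1075.0), ([463.3, 23.3], 143.5), ([423.3, 38.8], 3627.0), ([344.7, 33.2], 1752.5)]
scene blue [([332.8, 287.4], 341.5), ([194.1, 231.6], 3611.0), ([484.0, 104.6], 1245.5), ([463.4, 23.0], 146.0), ([426.6, 28.7], 3051.5), ([344.4, 37.0], 1445.5)]
scene yellow [([229.2, 288.8], 5324.5), ([226.4, 47.8], 4952.5), ([477.1, 19.2], 629.0)]
scene yellow [([231.7, 291.2], 5236.5), ([176.1, 56.4], 1133.0), ([254.0, 40.0], 3227.0), ([477.3, 19.1], 629.5)]
top green [([280.9, 168.9], 601.0), ([197.0, 165.4], 572.0), ([129.5, 157.0], 554.0)]
top green [([280.9, 168.9], 588.0), ([197.0, 165.4], 563.0)]
top orange [([335.5, 259.5], 188.0), ([345.3, 202.4], 98.5), ([391.5, 196.0], 63.0)]
top orange [([345.1, 202.4], 64.0)]
top blue [([174.5, 193.9], 152.0), ([273.1, 129.1], 992.5)]
top blue [([174.5, 193.7], 153.5), ([272.9, 129.0], 999.5)]
top yellow [([214.0, 127.0], 156.5), ([202.6, 125.3], 133.5), ([207.9, 120.5], 516.5)]
top yellow [([214.0, 127.2], 155.0), ([202.6, 125.3], 132.5), ([207.3, 120.4], 465.5)]
```

View pics/scene_end.png

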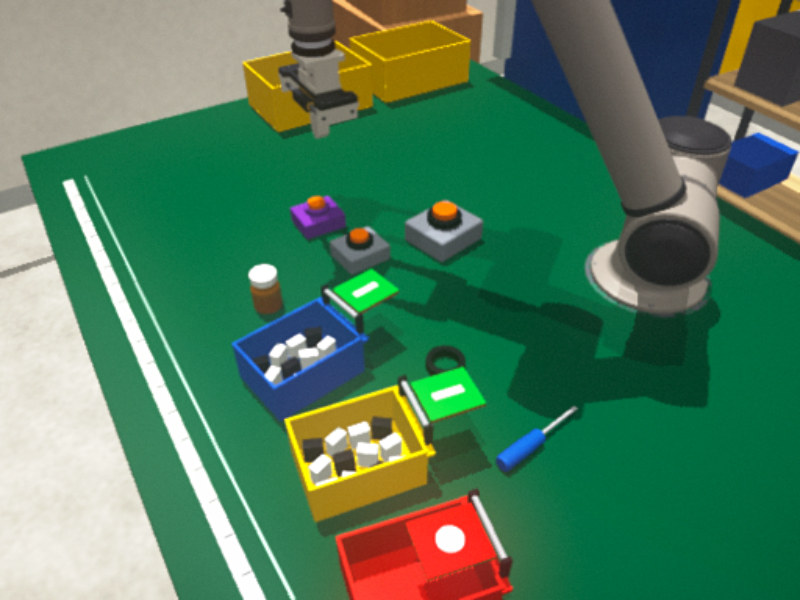

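View pics/top_end.png

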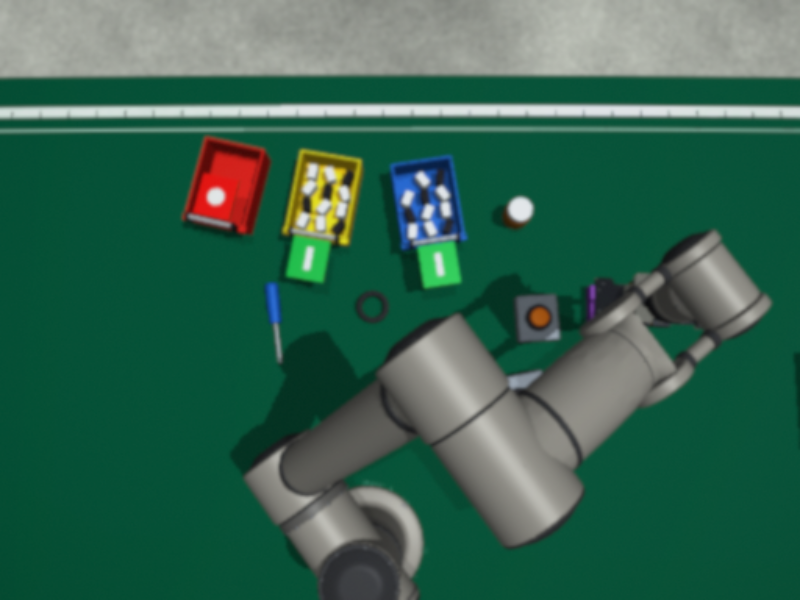

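Everything stands where it did, to within a pixel. The red marker shows its dot at scene (450,540), the button cap is back at its original pixel (229,150 in the raw scene image), and the arm is clear. I hand in.

```bash
python3 -c "
from plant import bot
print(bot.close_job())"
```

```text
the job is handed in; nothing more can be done
None
```

I flipped the red bin's marker over with the shut fingertips, then pressed the call button on the small grey box fully down, let it go, and handed the job in at about 14.5 s. The hand-in gave no verdict.

**Last checks:**
- **Red marker:** it lies over the bin with the red face and white dot up. The largest force I read during the flip was about 1 N.
- **Button press:** the force rose along the spring, then jumped to 13.7 N while the tool height stalled. That was about 6–7 mm below first contact, so I took the button as fully down. The cap was back at its original pixel afterwards.
- **Everything else:** the yellow and blue markers and bins and the screwdriver are within about a pixel of where they started in the top view. By eye, the red bin, jar and tape have not moved either. The arm is clear of everything.

**Disagreements:**
- **Button height:** the cameras put the button top at about 56 mm, but contact came with the reported TCP at about 37 mm. The real fingertips therefore seem to end 15–20 mm short of the reported TCP. I set the press depth by force instead.
- **Joint 6:** it came to 3.10 rad against its 3.11 limit while I was tilting under the marker. I backed it off at once.

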